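Seal the snack box, vent last

TASK

The teal snack box by the sink is packed but not sealed. With your fingertips, press its lid shut by the middle of its front edge, then fold the clip on that edge down and push it in flat against the box, and only then press the vent plug in the lid all the way in, so that no air stays trapped. Press lightly, grasp or lift nothing, leave the box about where it stands and do not disturb the bottle, the egg cups or the fork.

Things in the scene. Friction and masses are not known exactly. Their poses are not given: they have to be found in the camera images.
- snackbox: Teal polypropylene snack box, packed, loose on the counter, about 0.9 kg with its lid. 120 mm deep (its x), 166 mm wide (its y), walls 56 mm tall; origin at the centre of its underside, z up. Its front, with the clip, is its -x side; the lid is hinged along the top of its rear +x wall. At the start the front looks roughly to the robot's left.
- lid (a joint): Angle of the lid: 0 = shut, grows as its front rises (rad). Hinge line along the box's y at box x = +60 mm, z = 56 mm. A 6 mm plate, 124 mm from hinge to front edge, 172 mm wide, its top 62 mm above the counter when shut. Stiff hinge: it stays where it is left, and 1 to 2 N at its front edge closes it. Starts ajar at 0.25 to 0.55.
- lid_press (a point): The middle of the lid's front edge where one presses: on the lid's top face, 20 mm in from the front edge, 49 mm in front of the vent plug's axis. Its axes are the lid's: x away from the front edge towards the hinge, y along the edge, z out of the top face.
- clip (a joint): Angle of the clip against the lid: 0 = home, flat on the box front; 1.57 = straight out in the lid's plane (rad). Flap 70 wide, 32 long, 4 mm thick, with a lip at its free end 6 mm proud of its outer face, hinged on the lid's front edge (box x -66 mm, z 58 mm, lid shut). Stiff hinge: stays where left, 1 to 2 N moves it. Starts at 1.1 to 1.7. Home, it hangs to 26 mm above the counter.
- clip_pad (a point): The point to press on the clip: the middle of its outer face, 20 mm from its hinge and 12 mm from its free end. Its axes are the clip's: -x out of the outer face, y along the hinge, z from the free end to the hinge. When the clip is home this point is at box x = -70 mm, z = 38 mm.
- vent (a joint): How far the vent plug is pressed into the lid: 0 = up, 0.006 m = fully in. It has no spring: about 2 N moves it and it stays where it is left. It starts fully up.
- vent_top (a point): The centre of the top of the vent plug, a pale silicone button of 22 mm diameter in the middle of the lid, 55 mm in front of the hinge line. Its top stands 9 mm above the lid's top face when up and 3 mm when in. z is the lid's normal, upwards; it is pressed along -z.
- bottle: Bystander: aluminium bottle with a closed grey flip-top lid, 68 mm diameter, 212 mm tall, loose, behind the box. Origin at the centre of its underside.
- eggcup1: Bystander: white ceramic egg cup, 51 mm diameter, 58 mm tall, loose, beside the box on its -y side. Origin at the centre of its underside.
- eggcup2: Bystander: a second, equal egg cup, loose, near the box's rear corner on its -y side. Origin at the centre of its underside.
- fork: Bystander: bamboo fork, 187 mm long, 24 mm wide, 5 mm thick, lying loose beside the box on its +y side. Origin at the underside about the middle of its length, x along it to the tines.
- caddy: Grey plastic pull-out tray caddy, fixed to the counter at the robot's left: 260 mm along x, 145 mm along y, 110 mm tall, with a dish brush standing in it up to 220 mm. Origin at the centre of its underside.
Mind the look-alikes: they are no part of the job. What is meant by the snackbox is not red, and is the larger of those in its own colour.

How it is judged (in metres and radians):
On the way, in this order (a step that is already met when the one before it is completed fails the run):
1. the lid is pressed shut, clip and vent still open (value of joint lid below 0.03 rad and value of joint clip above 0.6 rad and value of joint vent below 0.002 m), for 0.2 s.
2. the clip is folded down home, vent still up (value of joint lid below 0.03 rad and value of joint clip below 0.12 rad and value of joint vent below 0.002 m), for 0.2 s.
3. the vent plug is pressed in (value of joint lid below 0.03 rad and value of joint clip below 0.12 rad and value of joint vent above 0.0045 m), for 0.2 s.
At the end, for the whole second after the job is handed in: The lid is shut (under 0.03 rad), the clip is home (under 0.12 rad) and the vent plug is in (over 4.5 of its 6 mm), closed in that order; the box stands flat and at rest on the counter within 40 mm of where it was (all of step 3 and distance of snackbox from where it was at the start of the episode below 0.04 m and height (world z) of snackbox below 0.005 m and angle between snackbox's own z axis and vertical below 0.05 rad and linear speed of snackbox below 0.02 m/s); the robot touches nothing.
It fails at once if the clip is folded down while the lid is still ajar (value of joint clip below 0.4 rad and value of joint lid above 0.1 rad).
It fails at once if the vent plug is pressed in before the clip is home (value of joint vent above 0.003 m and value of joint clip above 0.3 rad).
It fails at once if the robot presses the snack box with more than 35 N (contact force between any of the fingers, the arm and snackbox above 35 N).
It fails at once if the snack box is lifted or tipped (over 12 mm or 0.15 rad) or shoved more than 40 mm (height (world z) of snackbox above 0.012 m or angle between snackbox's own z axis and vertical above 0.15 rad or distance of snackbox from where it was at the start of the episode above 0.04 m).
It fails at once if a bystander is moved more than 30 mm, lifted or knocked over (distance of any of bottle, eggcup1, eggcup2, fork from where it was at the start of the episode above 0.03 m or angle between any of bottle, eggcup1, eggcup2, fork's own z axis and vertical above 0.35 rad).
It also fails if it takes over 50 s, if anything falls off the work surface, if the arm or the gripper's body presses on something with over 40 N, if the wrist force passes 120 N, or if a joint passes its speed limit or range.

ROBOT

A 7-joint arm with a two-finger parallel gripper is mounted at the origin on the work surface. World frame = base frame: x ahead of the robot, y to its left, z up, the work surface at z = 0. Lengths are in m, angles in degrees, forces in N, time in s.
With the tool pointing down it reaches from about 0.4 to 0.85 m from the base axis. Payload 10.4 kg.
Tool frame: the origin (TCP) lies midway between the tips of the shut fingers; the grasp point (between the pads) lies 19 mm behind it (ctrl.pinch_z is the distance from the TCP to the grasp point, in m); z points along the fingers, y is the line along which they close (so a half turn about z gives the same grasp; the last joint's range is limited). The gripper opens to 85 mm and grips with 20 to 120 N. Pads are 22 mm wide; open, the fingers measure 114 mm over their backs; the gripper's body (76 mm by 85 mm) begins 54 mm behind the grasp point. The pads swing forward as they close: fully open they stand 13 mm farther back than shut.
Start: joints at [-71.597, 19.034, -3.707, 83.658, 1.238, 77.344, -5.071], TCP at [0.211, 0.588, 0.231] pointing down, gripper open.
Joint ranges: [-148.97, 148.97], [-28.65, 121.19], [-84.17, 76.75], [9.2, 138.47], [-72.65, 252.65], [3.7, 117.97], [-149.18, 149.18]. Speed limits (degrees/s): [127.2, 127.2, 159.86, 159.86, 180, 180, 180].

INTERFACE

Orientations are given as [roll, pitch, yaw] about the fixed x, y, z axes, in that order (R = Rz(yaw) Ry(pitch) Rx(roll)).
In Python, from plant import ctrl, grab_frame, search_frame, place_of gives the robot as it stands. The module is installed in compiled form; this text tells all that it offers.
- The arm moves only by the shell command python3 -m inch 'ROWS' [FORCE]. ROWS is JSON, a list of rows, each a list of 7 numbers: the turn, a rotation vector about the tool's x, y, z in degrees, then the shift along the tool's x, y, z in cm, then the finger opening in cm, from 0 to 8.54. In form: [[rx, ry, rz, x, y, z, fingers], ...]. A call has 1 to 20 rows; each row shifts and turns the commanded pose from where the row before left it, along the tool's axes as they then stand; what a row does not reach is not made up. A row lasts 1/10 s, in which the tool goes at most 50 mm and 8.59 degrees, less where a joint would pass 70% of its speed; a pose out of reach is approached as far as the arm can. A call is refused whole if a number of a shift passes 5 or a number of a turn 8.59, either way. A call with a gripper value outside its range is refused whole. The fingers move at their own pace and stop on an object; FORCE is the grip in N (left out, the last holds). Time passes only in rows, so rows that do not move let the fingers close. It gives the time, the measured TCP pose, the force, the opening and the grip force at its end, in the units of the state.
- ctrl.state(): the state, without advancing time (a new reading comes with each control period).
- grab_frame(name): name is "scene" or "top"; returns a dict with "pixels" (384x512x3 uint8, red, green, blue), "K" (3x3 intrinsics, pixels), "D" ([k1, k2, p1, p2, k3] as OpenCV has them; the pictures are not rectified), "cam_to_world" (4x4, takes a point from camera to world coordinates). Camera axes: x right, y up, looking along -z (the intrinsics and any distortion apply to the point x, -y, -z); pixel columns grow to the right and rows downward; lengths in m; the calibration is good to about 2 mm. A picture is of the moment at which its call begins. There is no depth.
- ctrl.close_job(): hands the job in; it is judged then, once.
Trained networks look in a picture, given as the dict that the camera call returned (one of the last four; its "shot" number tells which), for a name from the list of things; names that differ only in an ending like _2 or _b are one class to them, and where a whole thing is asked for, a point or a joint stands for the part that bears it (a point fixed in the world has none). Each returns a list of dicts, best first, with "score" (0 to 1); they miss things now and then, are a little off and sometimes report something else, mostly with a low value. They report only what shows in the picture. A call takes as long as a camera call. They do not tell look-alikes from the thing itself.
- search_frame(picture, target): "box" ([left, top, right, bottom] in pixels, round what is visible of it).
- place_of(picture, target): "at" ([row, column] in pixels: a listed point, or the origin of a listed thing).
The state is a dict: "clock": time; "joints": joint angles; "joint_vel": joint speeds; "joint_efforts": joint torques, N m; "ee_pos": TCP position; "tool_rot": TCP orientation; "wrist_force": force on the tool from outside, world axes, zero at the start; "torque": the same for the moment, N m; "gripper_width": finger opening in m; "finger_force": force on a finger pad.
Only numpy, scipy, OpenCV 4.12 (cv2) and the standard library are available. Lean on these libraries where they do the work, as an engineer would, in place of code of your own. Each camera call takes 0.05 s, during which the arm holds its last target. There are 200 camera calls.

## Working session

There is one attempt and no reset: what is moved stays moved. The work goes in short steps, Python scripts to look and compute and a shell command to move; the robot and the scene stay as the last step left them, time stands still between calls to the robot, and variables do not carry over. Pictures are saved under pics/ and viewed, at most 10 in all, crops included, and the job is handed in when it is done.

```bash
mkdir -p pics; cat > h.py <<'E'
import numpy as np, cv2
from plant import ctrl, grab_frame, search_frame, place_of
def grab(name,save=None):
    f=grab_frame(name)
    if save: cv2.imwrite(f'pics/{save}.png',f['pixels'][:,:,::-1])
    return f
def ray(f,rc):
    p=cv2.undistortPoints(np.array([[[rc[1],rc[0]]]],float),np.array(f['K'],float),np.array(f['D'],float))[0,0]
    T=np.array(f['cam_to_world']); d=T[:3,:3]@np.array([p[0],-p[1],-1.]); return T[:3,3],d/np.linalg.norm(d)
def atz(f,rc,z):
    o,d=ray(f,rc); return o+d*(z-o[2])/d[2]
def tri(f1,a,f2,b):
    o1,d1=ray(f1,a);o2,d2=ray(f2,b)
    s=np.linalg.lstsq(np.array([d1,-d2]).T,o2-o1,rcond=None)[0]
    p,q=o1+d1*s[0],o2+d2*s[1]; return (p+q)/2,np.linalg.norm(p-q)
def proj(f,P):
    T=np.linalg.inv(np.array(f['cam_to_world'])); c=(T[:3,:3]@np.atleast_2d(P).T).T+T[:3,3]
    c=c*[1,-1,-1]
    return cv2.projectPoints(c.reshape(-1,1,3),np.zeros(3),np.zeros(3),np.array(f['K'],float),np.array(f['D'],float))[0][:,0,:]
E
python3 - <<'E'
from h import *
s=grab('scene','s0');t=grab('top','t0')
print({k:np.round(v,3).tolist() for k,v in ctrl.state().items()})
for n in ['snackbox','lid_press','clip_pad','vent_top','bottle','eggcup1','fork','caddy']:
    for nm,f in(('s',s),('t',t)):
        print(n,nm,[(np.round(d['at'],1).tolist(),round(d['score'],2)) for d in place_of(f,n)][:4])
cv2.imwrite('pics/both.png',np.hstack([cv2.resize(s['pixels'],(400,300)),cv2.resize(t['pixels'],(400,300))])[:,:,::-1])
E
```

```text
{'clock': 0.1, 'joints': [-71.597, 19.07, -3.707, 83.699, 1.236, 77.345, -5.069], 'joint_vel': [0.007, -0.113, 0.054, -0.148, 0.019, 0.009, -0.06], 'joint_efforts': [0.002, -62.675, 0.05, -39.243, 0.016, 0.007, 0.0], 'ee_pos': [0.211, 0.588, 0.231], 'tool_rot': [-179.926, 0.002, 160.304], 'wrist_force': [0.338, -0.646, 0.386], 'torque': [-0.049, 0.041, -0.048], 'finger_force': 0.0, 'gripper_width': 0.085}
snackbox s [([159.3, 223.7], 0.83), ([216.4, 170.0], 0.8), ([218.2, 278.9], 0.77)]
snackbox t [([169.6, 246.5], 0.96), ([187.6, 331.2], 0.82), ([241.5, 275.1], 0.81), ([178.8, 156.5], 0.63)]
lid_press s [([140.6, 238.7], 0.97), ([186.8, 179.1], 0.72), ([182.0, 277.2], 0.72)]
lid_press t [([245.0, 265.3], 0.88), ([185.2, 322.0], 0.72), ([184.6, 241.3], 0.56), ([189.3, 330.6], 0.46)]
clip_pad s [([182.4, 195.8], 0.66), ([182.5, 273.1], 0.39)]
clip_pad t [([191.1, 241.9], 0.51)]
vent_top s [([141.5, 224.5], 0.59), ([201.6, 279.9], 0.44), ([193.1, 153.0], 0.41)]
vent_top t [([163.5, 243.6], 0.41), ([187.0, 339.9], 0.38)]
bottle s [([228.8, 80.0], 0.75)]
bottle t [([183.5, 393.5], 0.67)]
eggcup1 s [([171.0, 123.5], 0.92), ([164.0, 172.6], 0.79)]
eggcup1 t [([242.1, 360.8], 0.59), ([236.1, 324.1], 0.5), ([187.0, 306.1], 0.31), ([187.7, 332.0], 0.21)]
fork s [([269.8, 181.0], 0.91)]
fork t [([184.5, 305.9], 0.6), ([139.4, 321.1], 0.52)]
caddy s [([194.0, 382.8], 0.7)]
caddy t [([181.1, 154.9], 0.61)]
```

View pics/s0.png

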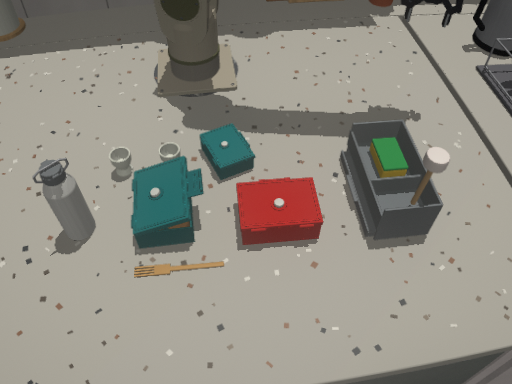

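View pics/t0.png

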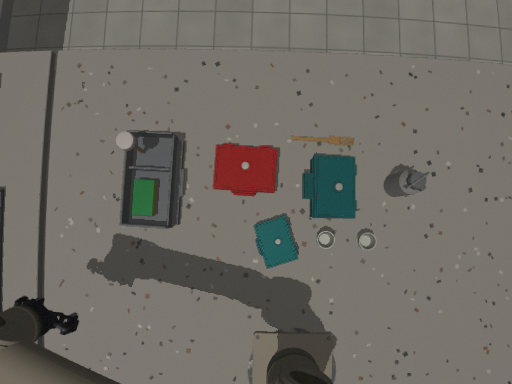

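The scene view shows the large teal box at about (row 200, col 163), ajar with its clip near (183, 195). In the top view the same box is at (187, 333), clip at col 307. The red box and the small teal one are look-alikes; the egg cups, fork and bottle surround the target.

```bash
python3 - <<'E'
from h import *
s=grab('scene');t=grab('top')
a=s['pixels'][145:255,110:230];b=t['pixels'][130:240,290:370]
a=cv2.resize(a,None,fx=4,fy=4,interpolation=cv2.INTER_CUBIC);b=cv2.resize(b,None,fx=4,fy=4,interpolation=cv2.INTER_CUBIC)
cv2.imwrite('pics/crop1.png',np.hstack([a,b])[:,:,::-1])
print('vent',tri(s,[193.1,153.0],t,[187,339.9]))
print('press',tri(s,[186.8,179.1],t,[185.2,322]))
print('clip',tri(s,[182.4,195.8],t,[186,307]))
print('origin',atz(s,[216.4,170],0),atz(t,[187.6,331.2],0))
print('cups',atz(t,[242.1,360.8],.0),atz(t,[236.1,324.1],0),atz(s,[171,123.5],0),atz(s,[164,172.6],0))
print('fork',atz(t,[139.4,321.1],0),'bottle',atz(s,[228.8,80],0),atz(t,[183.5,393.5],0),'caddy',atz(t,[181,154.9],0))
E
```

```text
vent (array([ 0.53439849, -0.11377031,  0.07537484]), np.float64(0.002964215407687603))
press (array([ 0.53702631, -0.05891865,  0.09043383]), np.float64(0.0028900740828247773))
clip (array([ 0.53342624, -0.02030085,  0.09410226]), np.float64(0.0023334873297161597))
origin [ 0.54506535 -0.09012659  0.        ] [ 0.53731054 -0.10045197  0.        ]
cups [ 0.38011306 -0.19065838  0.        ] [ 0.39560764 -0.08216851  0.        ] [ 3.90969741e-01 -2.01720458e-01  1.11022302e-16] [ 0.38520251 -0.07996218  0.        ]
fork [ 0.6787465  -0.06872881  0.        ] bottle [ 0.55168039 -0.29341262  0.        ] [ 0.5542194  -0.28670902  0.        ] caddy [0.54372223 0.41622038 0.        ]
```

View pics/crop1.png

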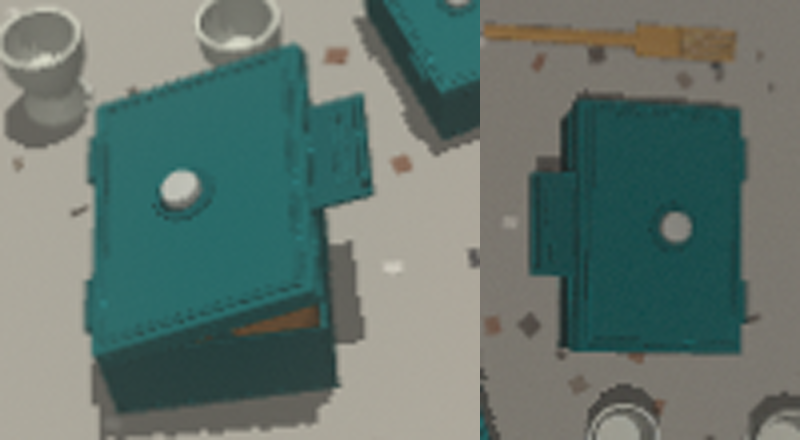

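```bash
cat > model.py <<'E'
from h import *
from scipy.optimize import least_squares
def lidpt(q,d,h,y):   # q: x,y,yaw,lid,clip (m, rad)
    th=q[3]; b=np.array([.06-d*np.cos(th)+h*np.sin(th), y, .056+d*np.sin(th)+h*np.cos(th)]); return boxpt(q,b)
def boxpt(q,b):
    c,s=np.cos(q[2]),np.sin(q[2]); return np.array([q[0]+c*b[0]-s*b[1],q[1]+s*b[0]+c*b[1],b[2]])
def clippt(q,l,o,y):
    c=q[4]; return lidpt(q,.126+l*np.sin(c)+o*np.cos(c), .002-l*np.cos(c)+o*np.sin(c), y)
E
cat > fit.py <<'E'
from model import *
s=grab('scene');t=grab('top')
sc=lambda u,v:(110+(u+.5)/4-.5,145+(v+.5)/4-.5); tc=lambda u,v:(290+(u-480+.5)/4-.5,130+(v+.5)/4-.5)
H=.086
def pts(q): return [(s,sc(98,106),lidpt(q,0,.006,-H)),(s,sc(298,46),lidpt(q,.124,.006,-H)),(s,sc(318,293),lidpt(q,.124,.006,H)),(s,sc(95,355),lidpt(q,0,.006,H)),
 (s,sc(120,412),boxpt(q,[.06,.083,0])),(s,sc(337,388),boxpt(q,[-.06,.083,0])),(s,sc(180,186),lidpt(q,.055,.015,0)),
 (s,sc(362,96),clippt(q,.032,.004,-.035)),(s,sc(372,194),clippt(q,.032,.004,.035)),
 (t,tc(578,97),lidpt(q,.124,.006,H)),(t,tc(578,350),lidpt(q,.124,.006,-H)),(t,tc(742,108),lidpt(q,0,.006,H)),(t,tc(740,352),lidpt(q,0,.006,-H)),
 (t,tc(676,227),lidpt(q,.055,.015,0)),(t,tc(530,172),clippt(q,.032,.004,.035)),(t,tc(530,274),clippt(q,.032,.004,-.035))]
def res(q): return np.concatenate([proj(f,P)[0]-uv for f,uv,P in pts(q)])
r=least_squares(res,[.537,-.098,-1.57,.3,1.4],loss='soft_l1')
q=r.x; print('q',np.round(q,4),'yaw',np.degrees(q[2])); print(np.round(res(q).reshape(-1,2),1).tolist())
np.save('q.npy',q)
print('press',lidpt(q,.104,.006,0),'vent',lidpt(q,.055,.015,0),'cliptip',clippt(q,.032,.004,0),'clippad',clippt(q,.02,.004,0))
q0=q.copy();q0[3]=0; print('shut: press',lidpt(q0,.104,.006,0),'vent',lidpt(q0,.055,.015,0),'tip',clippt(q0,.032,.004,0),'pad',clippt(q0,.02,.004,0))
q0[4]=0; print('home pad',clippt(q0,.02,.004,0))
E
python3 fit.py
```

```text
q [ 0.5362 -0.099  -1.5603  0.2395  1.6105] yaw -89.39685029257426
[[-0.2, -0.5], [1.0, -0.3], [0.7, -0.0], [-0.8, -0.0], [-0.2, 0.3], [1.1, -0.5], [0.6, 0.0], [0.8, -0.4], [0.9, 0.2], [0.6, 0.1], [0.2, 0.1], [0.9, -0.3], [1.3, 0.1], [0.7, -0.3], [0.9, -0.5], [0.7, -0.0]]
press [ 0.53577477 -0.05935892  0.08649622] vent [ 0.53629833 -0.10909258  0.08361724] cliptip [ 0.5352276  -0.00738251  0.10049273] clippad [ 0.53534903 -0.01891714  0.09718554]
shut: press [ 0.53572855 -0.0549683   0.062     ] vent [ 0.53624436 -0.10396558  0.071     ] tip [ 0.53516204 -0.00115548  0.06326831] pad [ 0.53528826 -0.01314534  0.06279151]
home pad [ 0.53545485 -0.02896974  0.038     ]
```

```bash
python3 -m inch '[[0,0,-6.8,0,0,-1.7,0],[0,0,-6.8,0,0,-1.7,0],[0,0,-6.7,0,0,-1.7,0],[0,0,0,-2,-4,0,0],[0,0,0,-2,-4,0,0],[0,0,0,-2,-4,0,0],[0,0,0,-2,-4,0,0],[0,0,0,-2,-4,0,0],[0,0,0,-2,-4,0,0],[0,0,0,-2,-4,0,0],[0,0,0,-2,-4,0,0],[0,0,0,-2,-4,0,0],[0,0,0,-2,-4,0,0],[0,0,0,-2,-4,0,0],[0,0,0,-2,-4,0,0],[0,0,0,-2,-4,0,0],[0,0,0,-2,-4,0,0],[0,0,0,0,0,0,0],[0,0,0,0,0,0,0]]'
```

```text
clock: 3.0
ee_pos: [0.4967, 0.0306, 0.2823]
tool_rot: [180.0, -0.0, -179.5]
wrist_force: [-0.7, 0.9, 0.3]
gripper_width: 0.0001
finger_force: 0.0
```

```bash
python3 -m inch '[[0,0,0,-2,-4.4,2,0],[0,0,0,-1.9,-4.4,4,0],[0,0,0,0,0,4,0],[0,0,0,0,0,4,0],[0,0,0,0,0,2.7,0],[0,0,0,0,0,0,0],[0,0,0,0,0,0,0]]'; python3 - <<'E'
from h import *
s=grab('scene');t=grab('top')
a=s['pixels'][120:245,115:225];b=t['pixels'][130:255,270:360]
a=cv2.resize(a,None,fx=4,fy=4,interpolation=cv2.INTER_CUBIC);b=cv2.resize(b,None,fx=4,fy=4,interpolation=cv2.INTER_CUBIC)
cv2.imwrite('pics/crop2.png',np.hstack([a,b])[:,:,::-1])
E
```

```text
clock: 3.7
ee_pos: [0.5319, -0.0445, 0.1249]
tool_rot: [180.0, 0.0, -179.3]
wrist_force: [0.2, -0.1, 0.3]
gripper_width: 0.0003
finger_force: 0.0
```

View pics/crop2.png

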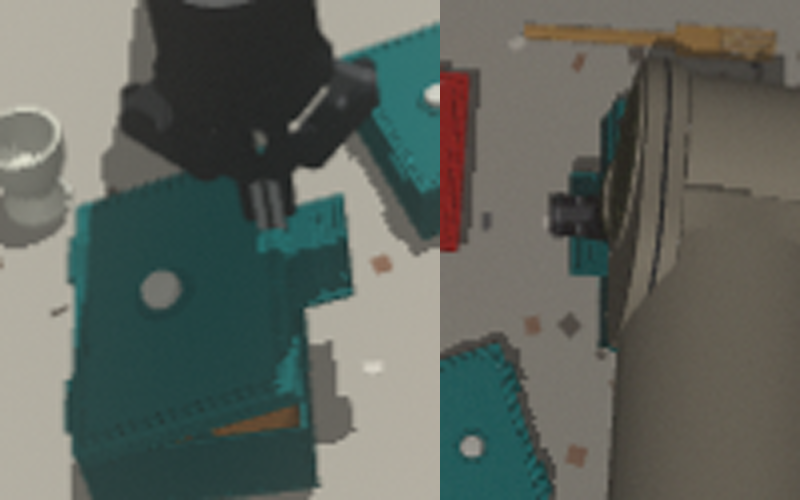

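The fingertips hover above the lid's front part (crop pixel (268, 225)), about 12 mm too far to the front. I correct this and press down gently.

```bash
python3 -m inch '[[0,0,0,-0.4,-1.3,0,0],[0,0,0,0,0,1.5,0],[0,0,0,0,0,1.5,0],[0,0,0,0,0,0.5,0],[0,0,0,0,0,0.5,0],[0,0,0,0,0,0.5,0],[0,0,0,0,0,0.5,0]]'
```

```text
clock: 4.5
ee_pos: [0.5363, -0.0583, 0.0745]
tool_rot: [180.0, 0.1, -179.4]
wrist_force: [0.4, 1.2, 1.5]
gripper_width: -0.0004
finger_force: 0.2
```

```bash
python3 -m inch '[[0,0,0,0,0.1,0.5,0],[0,0,0,0,0.1,0.4,0],[0,0,0,0,0,0.3,0],[0,0,0,0,0,0.1,0],[0,0,0,0,0,0,0],[0,0,0,0,0,0,0]]'
```

```text
clock: 5.1
ee_pos: [0.5358, -0.0563, 0.0619]
tool_rot: [180.0, -0.0, -179.4]
wrist_force: [-5.1, 2.2, 11.7]
gripper_width: 0.0004
finger_force: 5.9
```

```bash
python3 -m inch '[[0,0,0,0,0,-2,0],[0,0,0,0,0,-4,0],[0,0,0,0,3,-4,0],[0,0,0,0,4,0,0],[0,0,0,0,4,0,0],[0,0,0,0,0,0,0],[0,0,0,0,0,0,0]]'; python3 - <<'E'
from h import *
s=grab('scene');t=grab('top')
a=s['pixels'][130:255,110:230];b=t['pixels'][130:255,280:360]
a=cv2.resize(a,None,fx=4,fy=4,interpolation=cv2.INTER_CUBIC);b=cv2.resize(b,None,fx=4,fy=4,interpolation=cv2.INTER_CUBIC)
cv2.imwrite('pics/crop3.png',np.hstack([a,b])[:,:,::-1])
E
```

```text
clock: 5.8
ee_pos: [0.5345, 0.0543, 0.1609]
tool_rot: [-180.0, -0.0, -179.3]
wrist_force: [-0.4, -0.3, -0.1]
gripper_width: -0.0002
finger_force: 0.0
```

View pics/crop3.png

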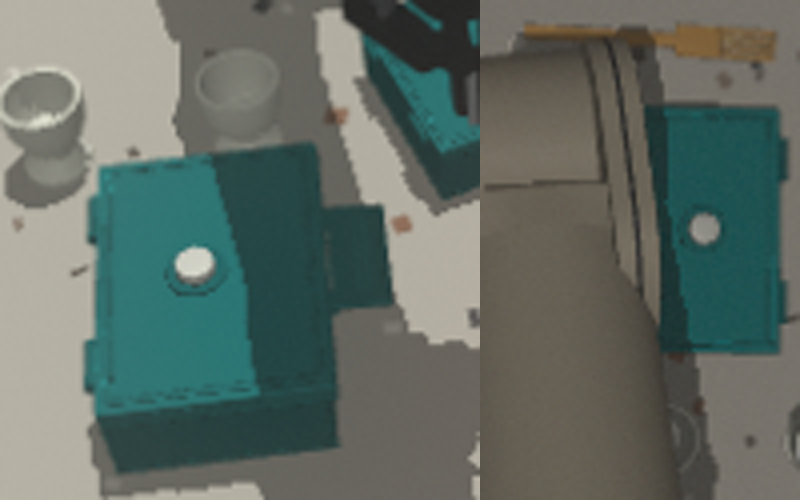

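Lid is shut (front edge level, clip still out at crop (360, 255)), box has not moved. Next: fold the clip.

```bash
python3 -m inch '[[0,0,0,-0.1,-2.8,3.5,0],[0,0,0,0,-2.8,3.5,0],[0,0,0,0,0,1.5,0],[0,0,0,0,0,0.5,0],[0,0,0,0,0,0.5,0],[0,0,0,0,0,0.5,0],[0,0,0,0,0,0,0]]'
```

```text
clock: 6.6
ee_pos: [0.5365, -0.002, 0.0614]
tool_rot: [180.0, 0.0, -179.4]
wrist_force: [0.1, -1.2, -0.5]
gripper_width: -0.0003
finger_force: 0.0
```

```bash
python3 -m inch '[[0,0,0,0,0,0.5,0],[0,0,0,0,0,0.5,0],[0,0,0,0,0,0.5,0],[0,0,0,0,-0.1,0.3,0],[0,0,0,0,-0.2,0.2,0],[0,0,0,0,0,0,0]]'; python3 - <<'E'
from h import *
s=grab('scene')
a=s['pixels'][145:235,150:240]
cv2.imwrite('pics/crop4.png',cv2.resize(a,None,fx=6,fy=6,interpolation=cv2.INTER_CUBIC)[:,:,::-1])
E
```

```text
clock: 7.2
ee_pos: [0.536, -0.0056, 0.0408]
tool_rot: [180.0, -0.0, -179.4]
wrist_force: [0.5, -0.8, -0.0]
gripper_width: -0.0002
finger_force: 0.0
```

View pics/crop4.png

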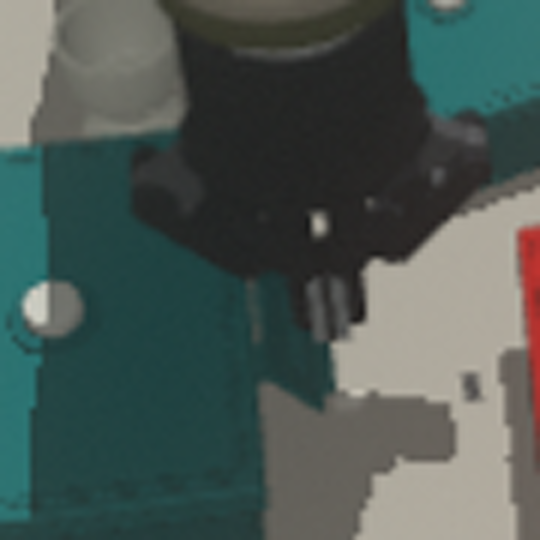

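The clip (crop (290, 350)) is folded about halfway under the fingertips, and the lid stays flat. Now push inwards.

```bash
python3 -m inch '[[0,0,0,0,-0.3,0.2,0],[0,0,0,0,-0.3,0.2,0],[0,0,0,0,-0.3,0.1,0],[0,0,0,0,-0.2,0,0],[0,0,0,0,0,0,0]]'
```

```text
clock: 7.75
ee_pos: [0.536, -0.0164, 0.0359]
tool_rot: [180.0, -0.0, -179.4]
wrist_force: [-0.6, 2.8, -0.9]
gripper_width: 0.0001
finger_force: 1.8
```

```bash
python3 -m inch '[[0,0,0,0,-0.2,0,0],[0,0,0,0,-0.1,0,0],[0,0,0,0,0,0,0]]'
```

```text
clock: 8.05
ee_pos: [0.5363, -0.0194, 0.0361]
tool_rot: [180.0, -0.0, -179.4]
wrist_force: [-0.3, 3.5, -1.5]
gripper_width: 0.0
finger_force: 2.0
```

```bash
python3 -m inch '[[0,0,0,0,-0.1,0,0],[0,0,0,0,-0.1,0,0],[0,0,0,0,0,0,0]]'; python3 - <<'E'
from h import *
s=grab('scene')
a=s['pixels'][150:260,105:215]
cv2.imwrite('pics/crop5.png',cv2.resize(a,None,fx=5,fy=5,interpolation=cv2.INTER_CUBIC)[:,:,::-1])
E
```

```text
clock: 8.35
ee_pos: [0.5365, -0.0216, 0.0362]
tool_rot: [-180.0, 0.0, -179.4]
wrist_force: [-0.1, 4.0, -1.0]
gripper_width: -0.0005
finger_force: 2.0
```

View pics/crop5.png

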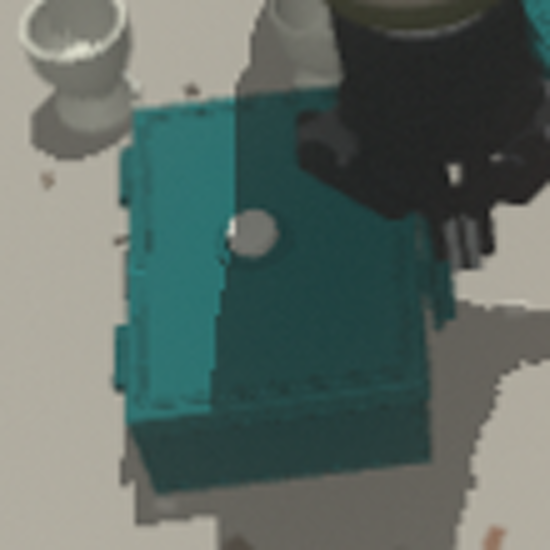

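```bash
cat > fit2.py <<'E'
from model import *
import sys
s=grab('scene'); u0,v0,k=105,150,5
sc=lambda u,v:np.array((u0+(u+.5)/k-.5,v0+(v+.5)/k-.5))
H=.086
def res(q):
    q=np.r_[q,0,0]
    L=[(sc(132,110),lidpt(q,0,.006,-H)),(sc(428,382),lidpt(q,.124,.006,H)),(sc(127,418),lidpt(q,0,.006,H)),(sc(155,492),boxpt(q,[.06,.083,0])),(sc(430,462),boxpt(q,[-.06,.083,0])),(sc(253,232),lidpt(q,.055,.015,0))]
    return np.concatenate([proj(s,P)[0]-uv for uv,P in L])
r=least_squares(res,[.537,-.1,-1.56],loss='soft_l1');q=r.x
print(q,np.degrees(q[2]),np.round(res(q),1))
np.save('q2.npy',q)
for c in (0,.1,.2,.3,.4,.5,.6):
    Q=np.r_[q,0,c]; print(c,[np.round((proj(s,clippt(Q,.032,o,.035))[0]-[u0,v0])*k).tolist() for o in (.004,.01)], np.round(clippt(Q,.02,.004,0),4), np.round(clippt(Q,.032,.01,0),4))
E
python3 fit2.py
```

```text
[ 0.53650458 -0.10680891 -1.56046433] -89.40802002478202 [ 0.1 -0.6 -0.2  0.4 -0.6  0.6  0.2  0.5  0.7 -0.4 -0.2 -0.9]
0 [[441.0, 331.0], [454.0, 329.0]] [ 0.5358 -0.0368  0.038 ] [ 0.5357 -0.0308  0.026 ]
0.1 [[448.0, 329.0], [461.0, 327.0]] [ 0.5358 -0.0348  0.0385] [ 0.5357 -0.0277  0.0272]
0.2 [[455.0, 327.0], [468.0, 324.0]] [ 0.5357 -0.0329  0.0392] [ 0.5357 -0.0247  0.0286]
0.3 [[461.0, 325.0], [474.0, 321.0]] [ 0.5357 -0.0311  0.0401] [ 0.5356 -0.0218  0.0304]
0.4 [[467.0, 322.0], [480.0, 318.0]] [ 0.5357 -0.0293  0.0411] [ 0.5356 -0.0191  0.0324]
0.5 [[473.0, 319.0], [485.0, 314.0]] [ 0.5357 -0.0277  0.0424] [ 0.5356 -0.0167  0.0347]
0.6 [[479.0, 316.0], [489.0, 310.0]] [ 0.5357 -0.0262  0.0438] [ 0.5356 -0.0145  0.0372]
```

The clip's lower corner is at crop (450, 322), which matches the model's home position. The box slid about 8 mm, within limits. I back off and check.

```bash
python3 -m inch '[[0,0,0,0,1,0,0],[0,0,0,0,2,0,0],[0,0,0,0,2,-3,0],[0,0,0,0,3,-4,0],[0,0,0,0,2,-4,0],[0,0,0,0,0,0,0]]'; python3 - <<'E'
from h import *
s=grab('scene')
a=s['pixels'][150:260,105:215]
cv2.imwrite('pics/crop6.png',cv2.resize(a,None,fx=5,fy=5,interpolation=cv2.INTER_CUBIC)[:,:,::-1])
E
```

```text
clock: 9.05
ee_pos: [0.5382, 0.0823, 0.1515]
tool_rot: [179.8, 0.5, -179.2]
wrist_force: [0.2, 0.1, -1.4]
gripper_width: -0.0003
finger_force: 0.0
```

View pics/crop6.png

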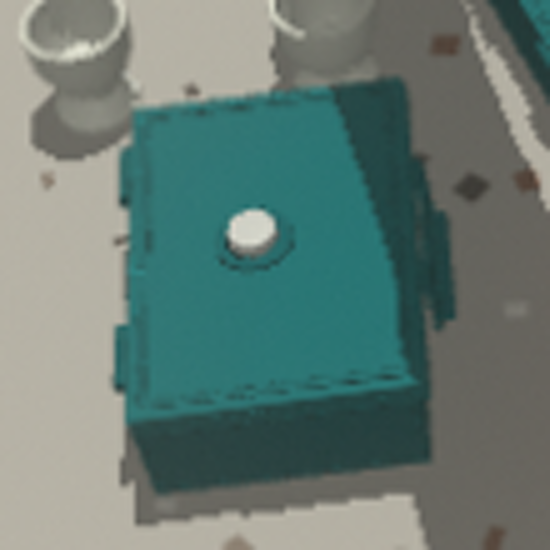

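The clip lies flat: lip corner at crop (453, 325), where the model puts home at (454, 329). The vent is at (252, 230). Now move over the vent.

```bash
python3 -m inch '[[0,0,0,0,-3.9,0,0],[0,0,0,0,-3.9,0,0],[0,0,0,0.2,-3.9,0,0],[0,0,0,0,-3.9,0,0],[0,0,0,0,-3.8,0,0],[0,0,0,0,0,2,0],[0,0,0,0,0,2,0],[0,0,0,0,0,1.5,0],[0,0,0,0,0,0,0],[0,0,0,0,0,0,0]]'
```

```text
clock: 10.1
ee_pos: [0.5352, -0.1157, 0.091]
tool_rot: [-180.0, -0.0, -179.4]
wrist_force: [-0.2, 0.1, 0.5]
gripper_width: 0.0002
finger_force: 0.0
```

```bash
python3 -m inch '[[0,0,0,-0.1,0.4,0.5,0],[0,0,0,0,0,0.8,0],[0,0,0,0,0,0.5,0],[0,0,0,0,0,0.3,0],[0,0,0,0,0,0.2,0],[0,0,0,0,0,0.2,0],[0,0,0,0,0,0.1,0],[0,0,0,0,0,0,0]]'
```

```text
clock: 10.9
ee_pos: [0.5365, -0.1115, 0.0652]
tool_rot: [180.0, 0.0, -179.4]
wrist_force: [-0.1, -0.2, 0.3]
gripper_width: 0.0002
finger_force: 0.1
```

```bash
python3 -m inch '[[0,0,0,0,0,0.1,0],[0,0,0,0,0,0.1,0],[0,0,0,0,0,0,0],[0,0,0,0,0,0,0]]'
```

```text
clock: 11.3
ee_pos: [0.5366, -0.1116, 0.0648]
tool_rot: [179.9, 0.0, -179.4]
wrist_force: [-8.9, 2.9, 21.5]
gripper_width: -0.0003
finger_force: 10.7
```

```bash
python3 -m inch '[[0,0,0,0,0,-1,0],[0,0,0,0,0,-4,0],[0,0,0,0,2,-4,0],[0,0,0,0,4,-3,0],[0,0,0,0,4,0,0],[0,0,0,0,4,0,0],[0,0,0,0,4,0,0],[0,0,0,0,0,0,0]]'; python3 - <<'E'
from h import *
s=grab('scene')
a=s['pixels'][150:260,105:215]
cv2.imwrite('pics/crop7.png',cv2.resize(a,None,fx=5,fy=5,interpolation=cv2.INTER_CUBIC)[:,:,::-1])
E
```

```text
clock: 12.1
ee_pos: [0.534, 0.0749, 0.183]
tool_rot: [179.9, -0.0, -178.9]
wrist_force: [0.4, 0.9, -0.1]
gripper_width: -0.0002
finger_force: 0.0
```

View pics/crop7.png

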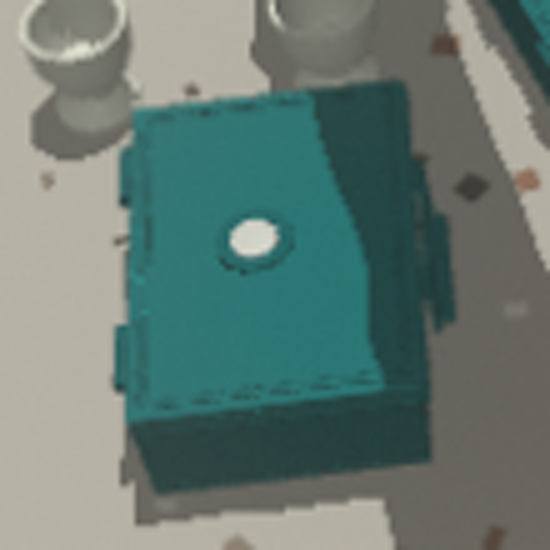

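The vent now sits low in the lid (crop (254, 238)), the clip is flat and the box and egg cups are in place, so I hand the job in.

```bash
python3 -c "
from plant import ctrl
print(ctrl.close_job())"
```

```text
the job is handed in; nothing more can be done
None
```

I pressed the lid shut, folded the clip flat and then pressed the vent plug in, in that order, and handed the job in at about 12 s. The final picture shows all three closed and both egg cups in place. The box slid about 8 mm, and the highest wrist force I read was about 23 N. I took no final picture of the bottle or fork, and the judge's verdict was not shown.

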